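Dock a test cell and bolt it in

TASK

Push the square-footed test cell along the bench into the docking station until it sits square and fully home against the stop, then push the station's slide bolt all the way across behind it. Only push, never lift the cell off the bench or tip it, and leave the other things on the bench where they are.

Things in the scene. Friction and masses are not known exactly. Their poses are not given: they have to be found in the camera images.
- cell: the test cell, loose, 0.25 to 0.5 kg: SQUARE white plastic foot 80 x 80 mm, 30 mm high; on it a glass pot 54 mm across, a round white lid 62 mm across and terminals up to 75 mm above the bench. Origin under the foot's centre, on the bench; z up, x and y square to the foot's sides. Any side may go in first. It slides flat when its foot is pushed low down
- dock: docking station, fixed. Origin on the bench at the middle of the stop's face that the cell must meet; the cell goes in along the station's +y: home, its centre is at x = 0, y = -40 mm. Metal stop 110 mm wide, 34 mm high, y = 0 to 12 mm. Behind it, y = 12 to 112 mm, a white measuring box 170 mm wide, 88 mm high with its knob. The cell slides on bare bench all the way in
- dock_mouth (a point): middle of the station's mouth, on the bench, at station x = 0, y = -76 mm, axes as the station's. Two metal guides 26 mm high, one either side of the cell: 86 mm between them from y = 0 to -50 mm, then flaring to about 118 mm apart here
- bolt_bridge (a point): top of the small dark bridge that the bolt runs through, 25 mm above the bench, at station x = 64 mm, y = -91 mm; it takes up x = 57 to 71 mm, y = -78 to -104 mm; fixed
- bolt (a joint): slide bolt, in m: 0 drawn out, 0.060 fully across (end stop); starts at 0 to 0.012. It slides along the station's -x as the value grows, with about 2 N of friction, and stays where left. Steel bar, station y = -85 to -97 mm, top 17 mm above the bench; inner end at x = 62 mm minus the value, so it passes 5 mm behind the cell only when the cell is home
- bolt_tab (a point): centre of the outer (+x) face of the bolt's upright push tab, 40 mm above the bench; the tab is a steel plate 10 mm thick along x, 26 mm wide along y, its top 55 mm above the bench, at the bolt's outer end. At station x = 142 mm minus the bolt value, y = -91 mm. Push this face towards the station's -x
- round_cell: bystander: same materials and height as the cell but with a ROUND white foot 80 mm across; origin under its centre
- beaker: bystander: empty glass beaker, 70 mm across, 85 mm tall; origin under its centre
- bottle: bystander: amber bottle, 64 mm across, 140 mm tall; origin under its centre
- jar: bystander: small clear jar, 52 mm across, 50 mm tall; origin under its centre
- screwdriver: bystander: black-handled screwdriver lying across the far part of the bench; origin near its middle
- mouse: bystander: grey computer mouse, 100 x 58 x 30 mm, on a black mat at the left; origin under its centre
Things that resemble listed ones, but are neither listed nor needed, are in the scene too. Leave any green look-alike of the cell alone.

How it is judged:
By the outcome, as a careful person would: the job done as asked, in the order asked, and still so for the second after the job is handed in, with the robot touching nothing.
It also fails if it takes over 70 s, if anything falls off the work surface, if the arm or the gripper's body presses on something with over 40 N, if the wrist force passes 120 N, or if a joint passes its speed limit or range.

ROBOT

A 6-joint arm with a two-finger parallel gripper is mounted at the origin on the work surface. World frame = base frame: x ahead of the robot, y to its left, z up, the work surface at z = 0. Lengths are in m, angles in rad, forces in N, time in s.
With the tool pointing down it reaches from about 0.3 to 0.875 m from the base axis. Payload 6.4 kg.
Tool frame: the origin (TCP) lies midway between the tips of the shut fingers; the grasp point (between the pads) lies 19 mm behind it (ctrl.tcp_to_grasp is the distance from the TCP to the grasp point, in m); z points along the fingers, y is the direction in which the jaws open and shut (so a half turn about z gives the same grasp; the last joint's range is limited). The gripper opens to 85 mm and grips with 20 to 120 N. Pads are 22 mm wide; open, the fingers measure 114 mm over their backs; the gripper's body (76 mm by 85 mm) begins 54 mm behind the grasp point. The pads swing forward as they close: fully open they stand 13 mm farther back than shut.
Start: joints at [-1.357, 0.181, 1.607, -0, 1.354, -0.206], TCP at [0.234, -0.525, 0.231] pointing down, gripper open.
Joint ranges: [-2.99, 2.99], [-0.89, 2.07], [0.3, 2.58], [-1.14, 4.28], [0, 2.63], [-3.12, 3.12]. Speed limits (rad/s): [2.57, 2.57, 3.01, 3.14, 3.14, 3.14].

INTERFACE

Orientations are given as a unit quaternion [w, x, y, z].
In Python, from bench import monitor, imaging, order, spotter, ctrl gives the robot as it stands.
- The arm moves only by the shell command python3 -m pendant 'ROWS'. ROWS is JSON, a list that holds one entry, the list of rows, each a list of 5 numbers: the shift along the world's x, y, z in mm, then the turn about the world's z in degrees, then the finger opening in mm, from 0 to 85.4. A call has 1 to 8 rows; each row shifts and turns the commanded pose from where the row before left it; what a row does not reach is not made up. A row lasts 1/8 s, in which the tool goes at most 62.5 mm and 10.7 degrees, less where a joint would pass 70% of its speed; a pose out of reach is approached as far as the arm can. A call with a gripper value outside its range is refused whole. The fingers move at their own pace and stop on an object; the grip force is fixed at half the most. Time passes only in rows, so rows that do not move let the fingers close. It gives the time, the measured TCP pose, the force and the opening at its end, in the units of the state.
- monitor.get_obs(): the state, without advancing time (a new reading comes with each control period).
- imaging.camera(name): name is "scene" or "top" or "wrist"; returns a dict with "img" (400x640x3 uint8, red, green, blue), "vfov" (degrees; the focal length in pixels is half the picture's height over the tangent of half this angle, whatever the lens; pixels are square), "cx", "cy" (the principal point, pixels), "origin" and "orientation" of the camera in the world. Camera axes: x right, y down, z forward; pixel columns grow to the right and rows downward; lengths in m; the calibration is good to about 2 mm. A picture is of the moment at which its call begins. There is no depth.
- order.hand_in(): hands the job in, once; it reports no verdict.
Trained networks look in the newest picture that a camera, given by its name, has taken for a name from the list of things; names that differ only in an ending like _2 or _b are one class to them, and where a whole thing is asked for, a point or a joint stands for the part that bears it (a point fixed in the world has none). Each returns a list of dicts, best first, with "confidence" (0 to 1); they miss things now and then, are a little off and sometimes report something else, mostly with a low value. They report only what shows in the picture. A call takes as long as a camera call. They do not tell look-alikes from the thing itself.
- spotter.recognise(camera, thing): "at" ([x, y, z] in m, in the coordinates of the camera as it stood for that picture, good to about 4 mm: the middle of the surface that is visible of it).
- spotter.tip_of(camera, thing): "at" ([x, y, z] in m, in the coordinates of the camera as it stood for that picture, good to about 4 mm: a listed point, or the origin of a listed thing).
The state is a dict: "time_s": time; "q": joint angles; "dq": joint speeds; "joint_efforts": joint torques, N m; "eef_pos": TCP position; "eef_rot": TCP orientation; "wrist_force": force on the tool from outside, world axes, zero at the start; "torque": the same for the moment, N m; "opening": opening from 0.0 (shut) to 1.0 (fully open).
Only numpy, scipy, OpenCV 4.12 (cv2) and the standard library are available. Lean on these libraries where they do the work, as an engineer would, in place of code of your own. Each camera call takes 0.05 s, during which the arm holds its last target. There are 200 camera calls.

## Working session

There is one attempt and no reset: what is moved stays moved. The work goes in short steps, Python scripts to look and compute and a shell command to move; the robot and the scene stay as the last step left them, time stands still between calls to the robot, and variables do not carry over. Pictures are saved under pics/ and viewed, about 8 in all and at most 12, crops included, and the job is handed in when it is done.

```bash
mkdir -p pics; cat > h.py <<'E'
from bench import monitor, imaging, order, spotter, ctrl
import numpy as np, cv2
from scipy.spatial.transform import Rotation as R
def pose(c):
    w,x,y,z=c["orientation"]; return R.from_quat([x,y,z,w]).as_matrix(), np.array(c["origin"])
def foc(c): return 200/np.tan(np.radians(c["vfov"])/2)
def toworld(c,p):
    M,o=pose(c); return M@np.array(p)+o
def proj(c,P):
    M,o=pose(c); p=(np.atleast_2d(P)-o)@M; return p[:,:2]/p[:,2:]*foc(c)+[c["cx"],c["cy"]]
def pix2plane(c,uv,z):
    M,o=pose(c); uv=np.atleast_2d(uv).astype(float)
    d=np.c_[(uv-[c["cx"],c["cy"]])/foc(c),np.ones(len(uv))]@M.T
    return o+d*((z-o[2])/d[:,2])[:,None]
def save(c,n): cv2.imwrite(f"pics/{n}.png",c["img"][...,::-1])
E
python3 - <<'E'
from h import *
np.set_printoptions(precision=3,suppress=True)
for n in("top","scene"):
    c=imaging.camera(n); save(c,n+"0"); print(n,c["vfov"],c["origin"],c["orientation"])
    for t in "cell dock dock_mouth bolt_bridge bolt_tab round_cell beaker bottle jar screwdriver mouse".split():
        print(t,[(round(d["confidence"],2),toworld(c,d["at"])) for d in spotter.tip_of(n,t)][:4])
print(monitor.get_obs())
E
```

```text
top 51.887980671935274 [ 0.468 -0.028  1.185] [-0.034  0.714 -0.699  0.014]
cell [(0.97, array([ 0.712, -0.099, -0.002])), (0.82, array([ 0.367, -0.252, -0.002])), (0.79, array([ 0.339, -0.027, -0.001])), (0.56, array([ 0.554, -0.181,  0.007]))]
dock [(0.84, array([0.481, 0.126, 0.   ])), (0.34, array([0.56 , 0.046, 0.021]))]
dock_mouth []
bolt_bridge [(0.66, array([0.56 , 0.045, 0.023])), (0.34, array([0.484, 0.123, 0.001]))]
bolt_tab [(0.66, array([0.64 , 0.059, 0.04 ]))]
round_cell [(0.85, array([ 0.725, -0.249, -0.001]))]
beaker [(0.65, array([ 0.63 , -0.435, -0.001]))]
bottle [(0.92, array([ 0.349,  0.396, -0.001]))]
jar [(0.81, array([ 0.472, -0.42 ,  0.003])), (0.52, array([ 0.553, -0.18 ,  0.004]))]
screwdriver [(0.7, array([ 0.779,  0.009, -0.003]))]
mouse [(0.6, array([0.657, 0.406, 0.007]))]
scene 44.75948258539579 [ 1.376 -0.275  1.2  ] [-0.257  0.759  0.568 -0.186]
cell [(0.96, array([ 0.372, -0.254,  0.001])), (0.93, array([ 0.34 , -0.026,  0.001])), (0.75, array([ 0.554, -0.18 ,  0.002])), (0.66, array([ 0.714, -0.099,  0.002]))]
dock [(0.94, array([0.483, 0.122, 0.001
[... 307 characters left out ...]
array([ 0.635, -0.433, -0.004]))]
bottle [(0.63, array([ 0.348,  0.399, -0.004])), (0.39, array([0.486, 0.123, 0.001]))]
jar [(0.63, array([ 0.47 , -0.423,  0.   ]))]
screwdriver [(0.75, array([0.777, 0.015, 0.   ]))]
mouse [(0.85, array([ 0.662,  0.41 , -0.002]))]
{'time_s': 1.2, 'q': array([-1.357,  0.181,  1.607,  0.   ,  1.354, -0.206]), 'dq': array([ 0.001, -0.002, -0.001, -0.   ,  0.002, -0.   ]), 'joint_efforts': array([  0.   , -44.484, -35.168,   0.   ,   0.001,   0.   ]), 'eef_pos': array([ 0.234, -0.525,  0.231]), 'eef_rot': array([0.   , 0.978, 0.208, 0.   ]), 'wrist_force': array([ 0.185, -0.399,  0.07 ]), 'torque': array([-0.007,  0.021,  0.021]), 'opening': 1.0003418539133462}
```

View pics/top0.png

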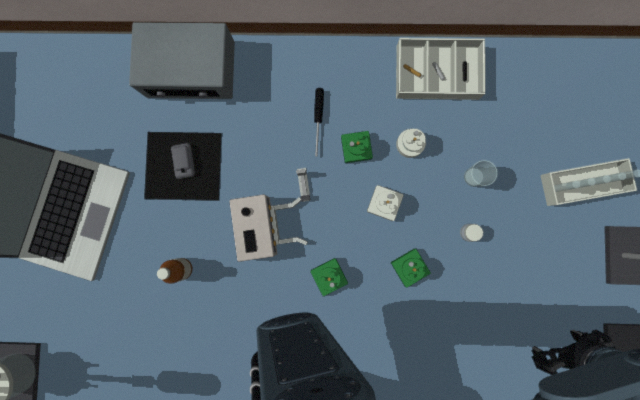

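View pics/scene0.png

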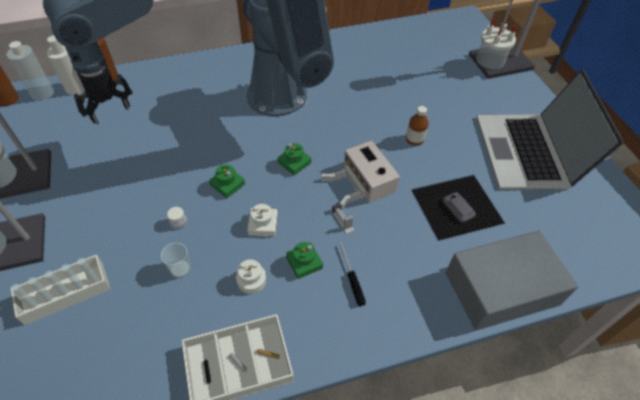

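Top view: the white square cell is at px (386,203), round cell at (411,143), and three green look-alikes. The dock is at (255,228), opening right, with the bolt tab at (304,175). The scene view agrees. I'll bring the wrist behind the cell with the jaws across the push direction, and measure there.

```bash
python3 -m pendant '[[[43,28,0,9.6,40],[43,28,0,9.6,40],[43,28,0,9.6,40],[43,28,0,9.6,40],[43,28,0,9.6,40],[43,28,0,9.6,40],[43,28,0,9.6,40],[43,28,0,9.6,40]]]'
python3 -m pendant '[[[0,0,0,0,40],[0,0,0,0,40]]]'
python3 - <<'E'
from h import *
np.set_printoptions(precision=3,suppress=True)
o=monitor.get_obs();print(o["eef_pos"],o["eef_rot"],o["opening"])
c=imaging.camera("wrist"); save(c,"w1"); print(c["vfov"],c["origin"],c["orientation"])
for t in "cell dock dock_mouth bolt_bridge bolt_tab".split():
    print(t,[(round(d["confidence"],2),toworld(c,d["at"])) for d in spotter.tip_of("wrist",t)][:4])
c=imaging.camera("top"); im=c["img"][110:310,200:460]; cv2.imwrite("pics/t1.png",cv2.resize(im[...,::-1],None,fx=3,fy=3,interpolation=2))
E
```

```text
time_s: 2.2
eef_pos: [0.5797, -0.3, 0.2313]
eef_rot: [0.0, 0.635, 0.773, -0.0]
wrist_force: [0.1, -0.9, 0.1]
opening: 0.466
time_s: 2.45
eef_pos: [0.5782, -0.301, 0.231]
eef_rot: [-0.0, 0.637, 0.771, -0.0]
wrist_force: [0.4, 0.2, -0.3]
opening: 0.47
[ 0.578 -0.301  0.231] [-0.     0.637  0.771 -0.   ] 0.4704043544072384
69.6649489257596 [ 0.562 -0.219  0.374] [0.166 0.982 0.094 0.015]
cell [(0.88, array([ 0.712, -0.097, -0.001])), (0.75, array([ 0.553, -0.18 ,  0.   ])), (0.63, array([ 0.373, -0.255,  0.002]))]
dock []
dock_mouth []
bolt_bridge [(0.29, array([ 0.551, -0.178,  0.003]))]
bolt_tab [(0.17, array([ 0.476, -0.423,  0.001]))]
```

View pics/w1.png

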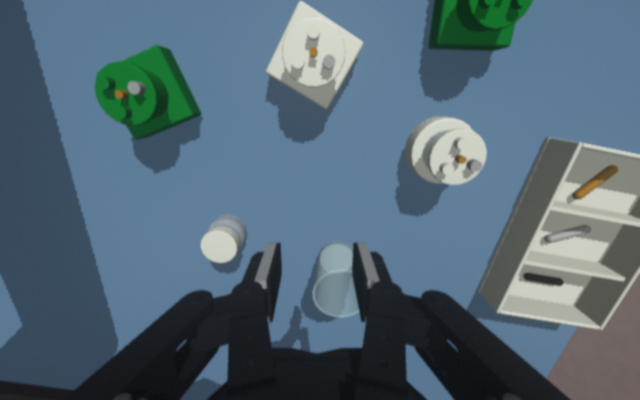

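View pics/t1.png

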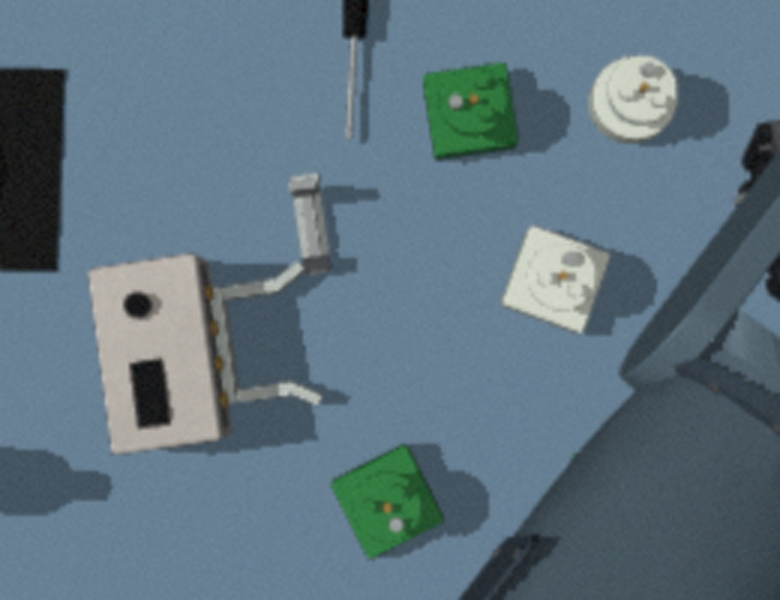

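Wrist view: cell foot corners are near (302,2), (363,43), (328,108) and (268,70). In the top crop the guides run from (225,295) to (300,268) and from (233,398) to (320,400). Next I'll compute both yaws and positions.

```bash
python3 - <<'E'
from h import *
np.set_printoptions(precision=4,suppress=True)
w=imaging.camera("wrist");t=imaging.camera("top")
def poly(c,img_off,uv,z):
    P=pix2plane(c,uv,z)[:,:2];ctr=P.mean(0);e=np.roll(P,-1,0)-P
    print("ctr",ctr,"sides",np.linalg.norm(e,axis=1),"ang",np.degrees(np.arctan2(e[:,1],e[:,0]))%90)
def auto(c,uv0,z,n):
    g=c["img"].astype(int); m=((g.min(2)>150)).astype(np.uint8)
    k,l,s,_=cv2.connectedComponentsWithStats(cv2.morphologyEx(m,cv2.MORPH_CLOSE,np.ones((9,9)))); i=l[uv0[1],uv0[0]]
    cs,_=cv2.findContours((l==i).astype(np.uint8),0,2); r=cv2.minAreaRect(cv2.convexHull(cs[0])); print(n,i,r)
    poly(c,0,cv2.boxPoints(r)-0.0,z)
auto(w,(295,85),.03,"w"); auto(t,(376,205),.03,"t")
poly(w,0,[(302,2),(363,43),(328,108),(268,70)],.03)
cr=lambda L:np.array(L)/3+[200,110]-0.33
poly(t,0,cr([(531,227),(609,255),(583,332),(503,304)]),.03)
# dock: box top front edge & back edge, guides
for a,b,z in [((193,253),(222,438),.08),((90,268),(112,452),.08),((90,268),(193,253),.08),((112,452),(222,438),.08),((228,294),(270,287),.026),((238,397),(287,389),.026),((300,195),(325,258),.017),((300,180),(316,264),.03)]:
    P=pix2plane(t,cr([a,b]),z)[:,:2];d=P[1]-P[0];print(P.ravel(),np.linalg.norm(d),np.degrees(np.arctan2(d[1],d[0]))%90)
# mean network positions
import itertools
acc={}
for n,c in(("top",t),("scene",None)):
    for k in range(4):
        c=imaging.camera(n)
        for th in("dock","dock_mouth","bolt_bridge","bolt_tab"):
            for d in spotter.tip_of(n,th):
                p=toworld(c,d["at"]); acc.setdefault(th,[]).append(p)
ref=dict(dock=(.482,.124),dock_mouth=(.495,.05),bolt_bridge=(.562,.048),bolt_tab=(.638,.062))
S=dict(dock=(0,0),dock_mouth=(0,-.076),bolt_bridge=(.064,-.091))
A=[];B=[]
for th,v in acc.items():
    v=np.array([p for p in v if np.hypot(*(p[:2]-ref[th]))<.02]); print(th,len(v),v.mean(0),v.std(0))
    if th in S: A.append(S[th]);B.append(v.mean(0)[:2])
A=np.array(A);B=np.array(B);a=A-A.mean(0);b=B-B.mean(0)
th=np.arctan2((a[:,0]*b[:,1]-a[:,1]*b[:,0]).sum(),(a*b).sum());Rm=np.array([[np.cos(th),-np.sin(th)],[np.sin(th),np.cos(th)]])
print("yaw",np.degrees(th),"origin",B.mean(0)-Rm@A.mean(0)); 
E
```

```text
w 0 ((570.027099609375, 293.83782958984375), (106.53054809570312, 46.03171920776367), 9.462322235107422)
ctr [ 0.9718 -0.4164] sides [0.0771 0.1577 0.0824 0.1685] ang [15.9757  0.4124 22.9044 89.7745]
t 10 ((384.76025390625, 202.47259521484375), (28.20691680908203, 27.738750457763672), 20.556045532226562)
ctr [ 0.5497 -0.1783] sides [0.0783 0.0788 0.078  0.0785] ang [70.3824 70.3311 70.1702 70.5231]
ctr [ 0.5528 -0.181 ] sides [0.0747 0.0759 0.0776 0.0747] ang [70.6393 72.0328 69.8103 69.8627]
ctr [ 0.5487 -0.1795] sides [0.0771 0.0762 0.0786 0.0771] ang [71.1537 72.0425 71.7998 70.9454]
[0.5625 0.1541 0.3972 0.1229] 0.16815766151475714 10.697284055101107
[0.547  0.2471 0.3824 0.2212] 0.1665975329513125 8.959029058497379
[0.547  0.2471 0.5625 0.1541] 0.09432375901471884 9.430681810850757
[0.3824 0.2212 0.3972 0.1229] 0.09942390235528485 8.55200467703827
[0.5289 0.1286 0.5364 0.0891] 0.040245793552563455 10.644178550465526
[0.4324 0.1164 0.4409 0.0705] 0.04665011729732074 10.528705501086407
[0.6255 0.0637 0.5656 0.0383] 0.0650353635442432 22.946775802012326
[0.638  0.063  0.5587 0.0459] 0.08114852448358409 12.16581892343595
dock 8 [ 0.4838  0.1248 -0.0008] [0.0017 0.0013 0.003 ]
dock_mouth 4 [ 0.4941  0.053  -0.0029] [0.0006 0.0015 0.0008]
bolt_bridge 7 [0.5633 0.0484 0.0215] [0.0016 0.0026 0.0009]
bolt_tab 8 [0.6369 0.0595 0.0404] [0.0024 0.0031 0.0015]
yaw 9.990511490590876 origin [0.4831 0.1265]
```

Cell yaw is about −19.5°, centre (0.5525,−0.180). Dock yaw is about 10.2°, origin (0.483,0.1265), so the cell has to turn about +30°. Pushing with the jaws square to the station, the right finger on the cell's rear corner, should turn it flush.

```bash
python3 -m pendant '[[[-6,8,-53,0,40],[-6,8,-53,0,40],[-5,7,-53,0,40],[-5,7,-53,-0.5,40],[0,0,-6,0,40],[0,0,0,0,40]]]'
python3 -m pendant '[[[-1.5,8,0,0,40],[-1.5,8,0,0,40],[-1.5,8,0,0,40],[-1.5,8,0,0,40],[-1.5,8,0,0,40],[-1.5,8,0,0,40],[-1.5,8,0,0,40],[0,0,0,0,40]]]'
python3 - <<'E'
from h import *
c=imaging.camera("wrist"); save(c,"w2"); cv2.imwrite("pics/w2.png",c["img"][...,::-1])
E
```

```text
time_s: 5.65
eef_pos: [0.5573, -0.2719, 0.0145]
eef_rot: [0.001, 0.64, 0.768, 0.0]
wrist_force: [-0.6, 0.1, 0.8]
opening: 0.469
time_s: 6.65
eef_pos: [0.5452, -0.2138, 0.0128]
eef_rot: [-0.001, 0.64, 0.768, -0.0]
wrist_force: [0.5, 0.2, -0.7]
opening: 0.47
```

View pics/w2.png

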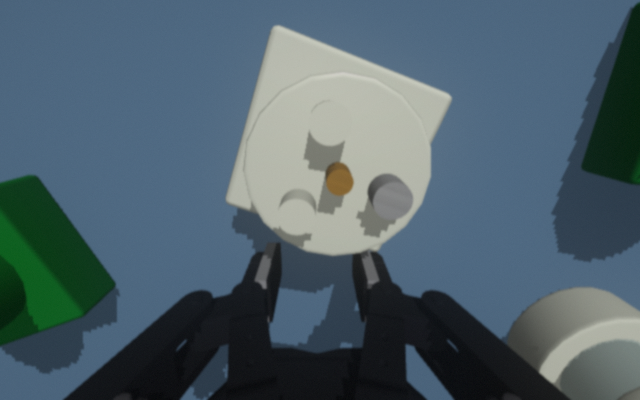

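Wrist view: the cell is turning (front edge (277,27)–(450,97), from about 30° off to about 20°), with contact at the right finger. I'll continue.

```bash
python3 -m pendant '[[[-1.5,8,0,0,40],[-1.5,8,0,0,40],[-1.5,8,0,0,40],[-1.5,8,0,0,40],[-1.5,8,0,0,40],[-1,6,0,0,40],[0,0,0,0,40]]]'
python3 - <<'E'
from h import *
c=imaging.camera("wrist"); save(c,"w3")
E
```

```text
time_s: 7.58
eef_pos: [0.5371, -0.1684, 0.0132]
eef_rot: [-0.0, 0.64, 0.768, -0.0]
wrist_force: [-0.4, -0.5, -0.6]
opening: 0.467
```

View pics/w3.png

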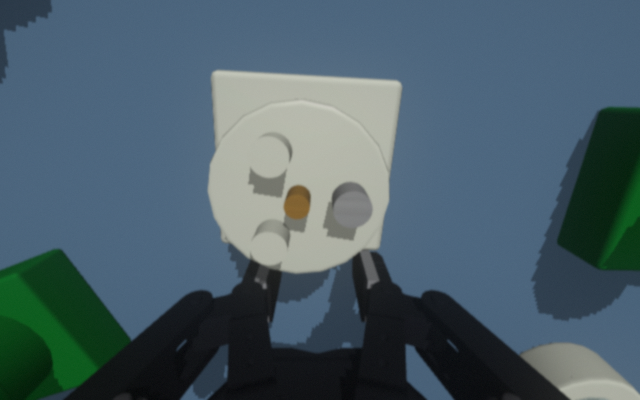

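Now flush to about 3°, and the cell's centre is about 4 mm left of the tool's and near the station axis. I'll push on along the station's +y, then check alignment at the mouth.

```bash
python3 -m pendant '[[[-1.5,11,0,0,40],[-1.5,11,0,0,40],[-1.5,11,0,0,40],[-1.5,11,0,0,40],[-1.5,11,0,0,40],[-1.5,11,0,0,40],[-1.5,11,0,0,40],[-1.5,11,0,0,40]]]'
python3 -m pendant '[[[0,0,0,0,40]]]'
python3 - <<'E'
from h import *
c=imaging.camera("wrist"); save(c,"w4"); np.set_printoptions(precision=4,suppress=True)
for t in "cell dock dock_mouth bolt_bridge bolt_tab".split():
    print(t,[(round(d["confidence"],2),toworld(c,d["at"])) for d in spotter.tip_of("wrist",t)][:3])
E
```

```text
time_s: 8.62
eef_pos: [0.5253, -0.0804, 0.0134]
eef_rot: [0.0, 0.64, 0.768, -0.0]
wrist_force: [-0.4, -2.6, 2.6]
opening: 0.468
time_s: 8.75
eef_pos: [0.5245, -0.0796, 0.0128]
eef_rot: [-0.001, 0.64, 0.768, -0.0]
wrist_force: [-0.5, 0.3, 0.1]
opening: 0.469
cell [(0.82, array([ 0.7139, -0.0999,  0.0006])), (0.62, array([ 0.5048, -0.0273,  0.0037]))]
dock []
dock_mouth [(0.27, array([ 0.5094, -0.0286,  0.003 ]))]
bolt_bridge [(0.91, array([0.5624, 0.0473, 0.0252]))]
bolt_tab []
```

View pics/w4.png

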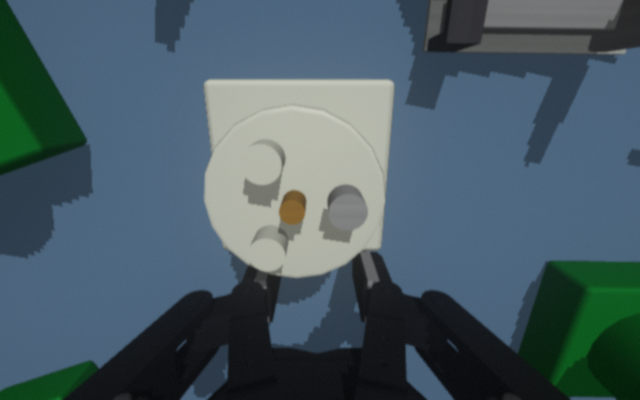

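The cell is now square with the tool, front edge (206,81)–(393,81), and parallel to the bolt rail edge (430,52)–(620,52). The bridge top is seen at columns 450–486. I'll work out the lateral error.

```bash
python3 - <<'E'
from h import *
np.set_printoptions(precision=1,suppress=True)
c=imaging.camera("wrist")
o=np.array([.4831,.1265]);a=np.radians(10.2);M=np.array([[np.cos(a),np.sin(a)],[-np.sin(a),np.cos(a)]])
st=lambda uv,z:(pix2plane(c,uv,z)[:,:2]-o)@M.T*1000
print("cell front",st([(206,81),(393,81)],.03)); print("bridge near edge top",st([(448,43),(483,43)],.025)); print("rail base",st([(428,52),(620,52)],.0))
print("tcp",M@(monitor.get_obs()["eef_pos"][:2]-o)*1000)
t=imaging.camera("top"); g=t["img"][130:310,220:400]; cv2.imwrite("pics/t4.png",cv2.resize(g[...,::-1],None,fx=3.3,fy=3.3,interpolation=2))
E
```

```text
cell front [[ -41.1 -122.3]
 [  34.9 -122.1]]
bridge near edge top [[  57.1 -107.4]
 [  71.4 -107.4]]
rail base [[  58.2 -107.5]
 [ 151.9 -107.2]]
tcp [   4.7 -211.9]
```

```bash
python3 -m pendant '[[[1.5,-9,0,0,40],[-7,-1,0,0,40],[0,0,0,0,40],[-1.6,10,0,0,40],[-1.4,10,0,0,40],[-1.2,10,0,0,40],[-1.2,10,0,0,40],[-1.6,10,0,0,40]]]'
python3 -m pendant '[[[-1.8,10,0,0,40],[-1.8,10,0,0,40],[-1.4,8,0,0,40],[0,0,0,0,40]]]'
cat > st.py <<'E'
from h import *
np.set_printoptions(precision=1,suppress=True)
o=np.array([.4831,.1265]);a=np.radians(10.2);M=np.array([[np.cos(a),np.sin(a)],[-np.sin(a),np.cos(a)]])
stp=lambda P:(np.array(P)[...,:2]-o)@M.T*1000
st=lambda c,uv,z:stp(pix2plane(c,uv,z))
def tcp(): b=monitor.get_obs(); print("tcp",stp(b["eef_pos"]),b["eef_pos"][2],"F",np.array(b["wrist_force"]),"t",b["time_s"])
E
python3 - <<'E'
from st import *
tcp(); c=imaging.camera("wrist"); save(c,"w5")
E
```

```text
time_s: 10.15
eef_pos: [0.5129, -0.0403, 0.0134]
eef_rot: [0.0, 0.64, 0.768, 0.0]
wrist_force: [0.0, -1.2, 1.0]
opening: 0.468
time_s: 10.65
eef_pos: [0.5074, -0.0122, 0.0131]
eef_rot: [-0.0, 0.64, 0.768, 0.0]
wrist_force: [-0.8, -0.7, -0.1]
opening: 0.472
tcp [  -0.6 -140.8] 0.013128380171211412 F [-0.8 -0.7 -0.1] t 10.65
```

View pics/w5.png

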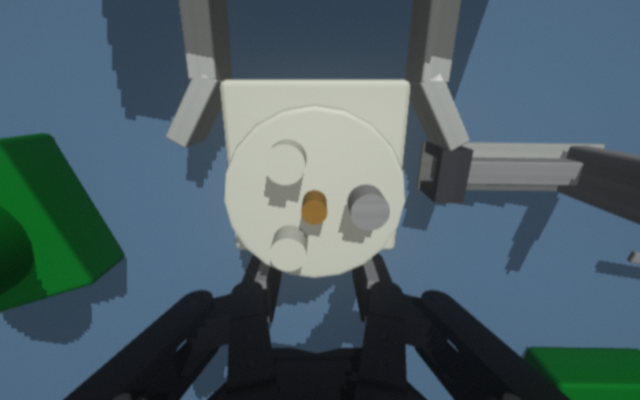

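The cell is at the throat, front edge (222–409, row 80), between guide edges at about 218 and 424. It is square and about 1–2 mm left. I'll push in slowly with a slight right drift.

```bash
python3 -m pendant '[[[-0.4,5,0,0,40],[-0.4,5,0,0,40],[-0.6,5,0,0,40],[-0.7,5,0,0,40],[-0.9,5,0,0,40],[-0.9,5,0,0,40],[-0.9,5,0,0,40],[-0.9,5,0,0,40]]]'
python3 -m pendant '[[[-0.6,3,0,0,40],[-0.6,3,0,0,40],[-0.4,2,0,0,40]]]'
python3 - <<'E'
from st import *
tcp(); c=imaging.camera("wrist"); save(c,"w6")
E
```

```text
time_s: 11.7
eef_pos: [0.5021, 0.0273, 0.0133]
eef_rot: [-0.0, 0.64, 0.768, 0.0]
wrist_force: [0.8, -1.7, -1.5]
opening: 0.471
time_s: 12.08
eef_pos: [0.5006, 0.0351, 0.0133]
eef_rot: [0.0, 0.64, 0.768, 0.0]
wrist_force: [0.3, -1.0, -0.2]
opening: 0.469
tcp [  1.  -93.1] 0.013315083513565279 F [ 0.3 -1.  -0.2] t 12.075
```

View pics/w6.png

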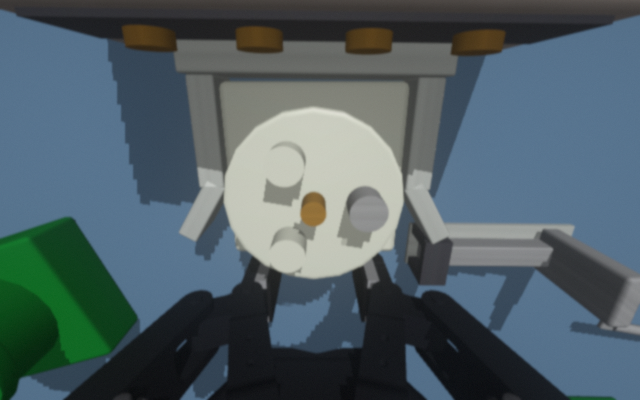

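Near home: stop edge at row 74, foot front edge at row 81, square. I'll creep until the force rises.

```bash
python3 -m pendant '[[[-0.2,1,0,0,40],[-0.2,1,0,0,40],[-0.2,1,0,0,40]]]'
python3 -m pendant '[[[-0.2,1,0,0,40],[-0.2,1,0,0,40]]]'
```

```text
time_s: 12.5
eef_pos: [0.5002, 0.0368, 0.0134]
eef_rot: [0.001, 0.64, 0.768, -0.001]
wrist_force: [-1.0, -10.5, 0.1]
opening: 0.467
time_s: 12.75
eef_pos: [0.5001, 0.0369, 0.0136]
eef_rot: [0.002, 0.64, 0.768, -0.002]
wrist_force: [-1.7, -18.9, -0.0]
opening: 0.467
```

Stopped with force rising to 19 N: the cell is against the stop. I'll back off, rise, shut the fingers, and look.

```bash
python3 -m pendant '[[[2,-10,0,0,40],[3,-15,0,0,40],[2,-10,10,0,40],[0,0,50,0,0],[0,0,50,0,0],[0,0,40,0,0],[0,0,0,0,0]]]'
python3 - <<'E'
from st import *
tcp(); c=imaging.camera("wrist"); save(c,"w7")
for t in ("cell","dock","bolt_tab","bolt_bridge"):
    print(t,[(round(d["confidence"],2),stp(toworld(c,d["at"])),toworld(c,d["at"])[2]) for d in spotter.tip_of("wrist",t)][:3])
E
```

```text
time_s: 13.62
eef_pos: [0.5094, 0.0041, 0.1678]
eef_rot: [0.004, 0.64, 0.768, 0.002]
wrist_force: [0.1, -1.0, -0.5]
opening: -0.001
tcp [   4.2 -125.1] 0.16784676579193375 F [ 0.1 -1.  -0.5] t 13.625
cell [(0.95, array([-169.5, -125.5]), np.float64(0.0010124278381945517)), (0.93, array([ -2.3, -39.3]), np.float64(0.001213452333860554)), (0.74, array([ 186.6, -257.7]), np.float64(0.0002595085271229203))]
dock [(0.92, array([ 5.2, -5.9]), np.float64(-0.001035075343357783))]
bolt_tab [(0.77, array([137.4, -94.8]), np.float64(0.04112196518011818))]
bolt_bridge [(0.56, array([ 63.2, -96.1]), np.float64(0.02436338727946924))]
```

View pics/w7.png

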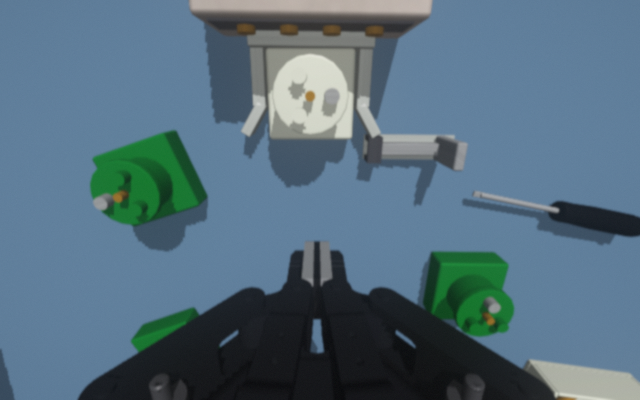

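The cell sits square in the dock against the stop (rear edge at row 138, inside the guides). The tab is at (463,150), and the screwdriver tip at (474,194) is about 40 mm clear. Now the bolt, with shut fingers coming down outside the tab.

```bash
python3 -m pendant '[[[40,15,0,0,0],[40,15,0,0,0],[40,15,0,0,0],[40,15,0,0,0],[0,0,-45,0,0],[0,0,-45,0,0],[0,0,-44,0,0],[0,0,0,0,0]]]'
python3 - <<'E'
from st import *
tcp(); c=imaging.camera("wrist"); save(c,"w8")
E
```

```text
time_s: 14.88
eef_pos: [0.6616, 0.0653, 0.0231]
eef_rot: [-0.005, 0.64, 0.768, -0.003]
wrist_force: [-0.3, 0.4, -0.2]
opening: 0.0
tcp [164.9 -91.9] 0.023139166883163916 F [-0.3  0.4 -0.2] t 14.875
```

View pics/w8.png

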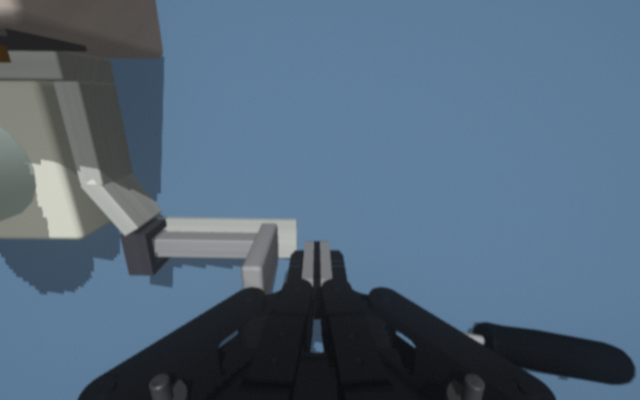

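Shut fingers sit just outside the tab's outer face (277 against 297 px) and in line with it. I'll raise 10 mm for knuckle clearance and push along the station's −x.

```bash
python3 -m pendant '[[[0,0,10,0,0],[-8,-1.6,0,0,0],[-8,-1.4,0,0,0],[-8,-1.4,0,0,0],[-8,-1.4,0,0,0],[-8,-1.4,0,0,0],[-8,-1.4,0,0,0],[-8,-1.4,0,0,0]]]'
python3 -m pendant '[[[-3,-0.5,0,0,0],[-2,-0.4,0,0,0],[-2,-0.4,0,0,0]]]'
python3 -c "from st import *;tcp()"
```

```text
time_s: 15.92
eef_pos: [0.6101, 0.0548, 0.0393]
eef_rot: [-0.0, 0.64, 0.768, 0.0]
wrist_force: [2.7, 0.6, 2.1]
opening: 0.001
time_s: 16.3
eef_pos: [0.6034, 0.0537, 0.0391]
eef_rot: [-0.0, 0.64, 0.768, -0.0]
wrist_force: [1.0, 0.4, -0.2]
opening: 0.001
tcp [105.5 -92.9] 0.03908978588522177 F [ 1.   0.4 -0.2] t 16.3
```

```bash
python3 -m pendant '[[[-2,-0.4,0,0,0],[-2,-0.4,0,0,0],[-2,-0.4,0,0,0]]]'
python3 -m pendant '[[[-1,-0.2,0,0,0],[-1,-0.2,0,0,0]]]'
python3 -c "from st import *;tcp()"
```

```text
time_s: 16.68
eef_pos: [0.5973, 0.0526, 0.0391]
eef_rot: [-0.0, 0.64, 0.768, -0.0]
wrist_force: [2.1, 1.6, -1.0]
opening: -0.002
time_s: 16.92
eef_pos: [0.5955, 0.052, 0.0392]
eef_rot: [-0.0, 0.64, 0.768, -0.0]
wrist_force: [2.1, 1.8, -0.2]
opening: 0.0
tcp [ 97.4 -93.2] 0.03923042617066294 F [ 2.1  1.8 -0.2] t 16.925
```

```bash
python3 -m pendant '[[[-1,-0.2,0,0,0],[-1,-0.2,0,0,0]]]'
python3 -m pendant '[[[-1,-0.2,0,0,0],[-1,-0.2,0,0,0]]]'
python3 -m pendant '[[[-1,-0.2,0,0,0],[-1,-0.2,0,0,0]]]'
```

```text
time_s: 17.18
eef_pos: [0.5935, 0.0516, 0.0392]
eef_rot: [-0.0, 0.64, 0.768, -0.0]
wrist_force: [2.4, 2.1, -0.6]
opening: 0.001
time_s: 17.42
eef_pos: [0.593, 0.0514, 0.0395]
eef_rot: [0.001, 0.641, 0.768, 0.001]
wrist_force: [10.1, 4.7, -6.8]
opening: 0.003
time_s: 17.68
eef_pos: [0.5929, 0.0513, 0.0397]
eef_rot: [0.003, 0.641, 0.768, 0.003]
wrist_force: [16.0, 6.5, -12.5]
opening: -0.002
```

Hard end stop at the expected travel. I'll back off, rise, and check.

```bash
python3 -m pendant '[[[10,2,0,0,0],[15,3,0,0,0],[0,0,50,0,0],[0,0,60,0,0],[0,-30,30,0,0],[-30,-50,0,0,0],[-30,-40,0,0,0],[0,0,0,0,0]]]'
python3 - <<'E'
from st import *
tcp(); c=imaging.camera("wrist"); cv2.imwrite("pics/w9.png",cv2.resize(c["img"][:240,130:530,::-1],None,fx=2,fy=2,interpolation=2))
for n in("wrist","scene","top"):
  if n!="wrist": c=imaging.camera(n)
  for t in ("cell","dock","bolt_tab","bolt_bridge","round_cell","beaker","jar","screwdriver","bottle","mouse"):
    print(n,t,[(round(d["confidence"],2),stp(toworld(c,d["at"])),toworld(c,d["at"]).round(3)) for d in spotter.tip_of(n,t)][:4 if t=="cell" else 1])
E
```

```text
time_s: 18.68
eef_pos: [0.5525, -0.0667, 0.1791]
eef_rot: [-0.001, 0.642, 0.767, -0.001]
wrist_force: [1.0, -0.2, 0.0]
opening: 0.001
tcp [  34.1 -202.5] 0.179144117619234 F [ 1.  -0.2  0. ] t 18.675
wrist cell [(0.88, array([-166.8, -125.8]), array([ 0.3, -0. ,  0. ])), (0.8, array([-179.2, -357.4]), array([ 0.4, -0.3,  0. ])), (0.64, array([  2.1, -40.9]), array([0.5, 0.1, 0. ])), (0.63, array([ 186.2, -260.1]), array([ 0.7, -0.1, -0. ]))]
wrist dock [(0.68, array([  1.4, -39.4]), array([0.5, 0.1, 0. ]))]
wrist bolt_tab [(0.76, array([ 79. , -90.9]), array([0.6, 0.1, 0. ]))]
wrist bolt_bridge [(0.74, array([ 64.2, -94.8]), array([0.6, 0. , 0. ]))]
wrist round_cell [(0.62, array([ 169.5, -416.4]), array([ 0.7, -0.3,  0. ]))]
wrist beaker []
wrist jar []
wrist screwdriver [(0.98, array([ 278.4, -160.6]), array([ 0.8,  0. , -0. ]))]
wrist bottle []
wrist mouse []
scene cell [(0.65, array([-175.5, -354.4]), array([ 0.4, -0.3, -0. ])), (0.61, array([  0.6, -42.2]), array([0.5, 0.1, 0. ])), (0.56, array([ 186.9, -260. ]), array([ 0.7, -0.1,  0. ])), (0.5, array([-165.3, -125.4]), array([
[... 785 characters left out ...]
 ])), (0.68, array([-180.8, -349. ]), array([ 0.4, -0.2, -0. ]))]
top dock [(0.63, array([-1.4, -3.2]), array([ 0.5,  0.1, -0. ]))]
top bolt_tab [(0.46, array([ 79.2, -95.7]), array([0.6, 0. , 0. ]))]
top bolt_bridge [(0.73, array([-4.4, -0.2]), array([ 0.5,  0.1, -0. ]))]
top round_cell [(0.67, array([ 170.5, -413.2]), array([ 0.7, -0.2, -0. ]))]
top beaker [(0.98, array([  45.4, -579.8]), array([ 0.6, -0.4,  0. ]))]
top jar [(0.73, array([-108.5, -538.1]), array([ 0.5, -0.4, -0. ]))]
top screwdriver [(0.82, array([ 271.7, -163. ]), array([0.8, 0. , 0. ]))]
top bottle [(0.63, array([-81.3, 286.8]), array([ 0.4,  0.4, -0. ]))]
top mouse [(0.72, array([221.5, 243.9]), array([0.7, 0.4, 0. ]))]
```

View pics/w9.png

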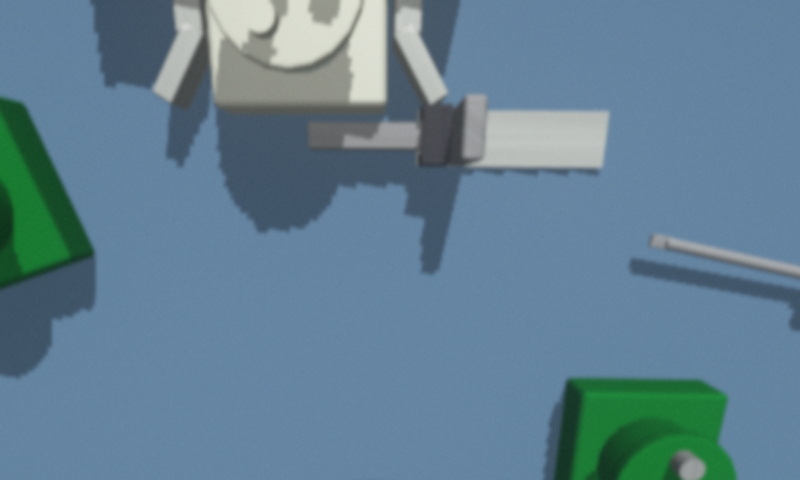

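The bolt bar lies behind the cell's rear face (308–420, row 135), parallel to it. The tab is up against the bridge at x ≈ 80 of 82 mm, which is full travel. Bystanders are where they were. Handing in.

```bash
python3 -c "from h import *;print(order.hand_in())"
```

```text
the job is handed in; nothing more can be done
None
```

The test cell is in the docking station against the stop, the slide bolt is fully across behind it, and the job was handed in at about 19 s of the 70 s.

- **Cell:** I pushed it low on its foot with two spread fingers, which turned it about 30° square to the station. I then slid it in until the stop resisted at about 19 N.
- **Bolt:** I pushed the tab with shut fingers to its end stop, reaching about 16 N along the bench. The robot then withdrew and was touching nothing at hand-in.

**Last checks:**
- **Cell position:** three cameras put the cell at station x = 0 to 2 mm, y = −41 to −42 mm. Home is 0, −40, and my station frame was itself 1–4 mm off along y.
- **Squareness:** the cell's rear edge is parallel to the bolt bar in the last picture.
- **Bolt position:** the tab reads x = 79–81 mm against the nominal 82 mm and stands right up against the bridge.
- **Bystanders:** the bottle, beaker, jar, round cell, screwdriver, mouse and green look-alikes are within the networks' error of where they started.

**Wrong or missing reports:**
- **Dock, wrist camera:** its final report was about 39 mm off and fell on the cell.
- **Bridge, top camera:** its final report fell on the dock.
- **Round cell, scene camera:** its report was wrong, with a low confidence of 0.26.
- **Jar:** the scene camera missed it, but the top camera found it in place.

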